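Seat and lock a light profile in its assembly jig

ROBOT

A 6-joint arm with a two-finger parallel gripper is mounted at the origin on the work surface. World frame = base frame: x ahead of the robot, y to its left, z up, the work surface at z = 0. Lengths are in m, angles in rad, forces in N, time in s.
With the tool pointing down it reaches from about 0.225 to 0.725 m from the base axis. Payload 3.1 kg.
Tool frame: the origin (TCP) lies at the very end of the fingers, on their centre line; the grasp point (between the pads) lies 19 mm behind it; z points along the fingers, y is the line along which they close (so a half turn about z gives the same grasp; the last joint's range is limited). The gripper opens to 85 mm and grips with 20 to 120 N. Pads are 22 mm wide; open, the fingers measure 114 mm over their backs; the gripper's body (76 mm by 85 mm) begins 54 mm behind the grasp point. The pads swing forward as they close: fully open they stand 13 mm farther back than shut.
Start: joints at [-1.381, 0.048, 0.099, 1.622, 0, 1.443], TCP at [0.164, -0.499, 0.231] pointing down, gripper open.
Joint ranges: [-2.91, 2.91], [-0.99, 1.94], [-1.21, 1.42], [-2.12, 2.29], [-1.49, 1.47], [-3.14, 3.14]. Speed limits (rad/s): [2.79, 2.79, 3.14, 3.14, 3.14, 3.14].

INTERFACE

Orientations are given as a unit quaternion [x, y, z, w].
In Python, from plant import manip gives the robot as it stands.
- The arm moves only by the tool jog_arm, never from a script. Its argument "deltas" is a list of rows, each an object of numbers: "tx", "ty", "tz": the shift along the tool's x, y, z normalised to -1 to 1, where 1 is 0.3 m; "rx", "ry", "rz": the turn, a rotation vector about the tool's x, y, z normalised to -1 to 1, where 1 is pi/2 rad; "grip": the closure, from -1 (fully open) to 1 (shut). A call has 1 to 20 rows; each row is the pose to reach, as a shift and turn from the pose commanded when the call began, along the tool's axes at that moment; what a row does not reach only later rows make up. A row lasts 1/12 s, in which the tool goes at most 41.7 mm and 7.16 degrees, less where a joint would pass 70% of its speed; a pose out of reach is approached as far as the arm can. A call with a number of a shift or a turn outside -1 to 1 is refused whole. A call with a gripper value outside its range is refused whole. The fingers move at their own pace and stop on an object; "squeeze" is the grip in N (left out, the last holds). Time passes only in rows, so rows that repeat a pose let the fingers close. It gives the time, the measured TCP pose, the force, the opening and the grip force at its end, in the units of the state.
- manip.state(): the state, without advancing time (a new reading comes with each control period).
- manip.grab_frame(name): name is "scene" or "top" or "wrist"; returns a dict with "color" (400x640x3 uint8, red, green, blue), "fovy" (degrees; the focal length in pixels is half the picture's height over the tangent of half this angle, whatever the lens; pixels are square), "cx", "cy" (the principal point, pixels), "world_to_cam" (4x4, takes a point from world to camera coordinates). Camera axes: x right, y down, z forward; pixel columns grow to the right and rows downward; lengths in m; the calibration is good to about 2 mm. A picture is of the moment at which its call begins. There is no depth.
- manip.hand_in(): hands the job in; it is judged then, once.
Trained networks look in the newest picture that a camera, given by its name, has taken for a name from the list of things; names that differ only in an ending like _2 or _b are one class to them, and where a whole thing is asked for, a point or a joint stands for the part that bears it (a point fixed in the world has none). Each returns a list of dicts, best first, with "p" (0 to 1); they miss things now and then, are a little off and sometimes report something else, mostly with a low value. They report only what shows in the picture. A call takes as long as a camera call.
- manip.look_for(thing, camera): "pixel" ([column, row] in pixels, amid what is visible of it).
- manip.regions_of(thing, camera): "mask" (400x640 bool, what is visible of it) and "pixel" ([column, row] in pixels, amid what is visible of it).
- manip.place_of(thing, camera): "pixel" ([column, row] in pixels: a listed point, or the origin of a listed thing).
The state is a dict: "time": time; "qpos": joint angles; "qd": joint speeds; "joint_efforts": joint torques, N m; "eef_pos": TCP position; "tool_rot": TCP orientation; "contact_force": force on the tool from outside, world axes, zero at the start; "moment": the same for the moment, N m; "width": finger opening in m; "gripper_force": force on a finger pad.
Only numpy, scipy, OpenCV 4.12 (cv2) and the standard library are available. Lean on these libraries where they do the work, as an engineer would, in place of code of your own. Each camera call takes 0.05 s, during which the arm holds its last target. There are 200 camera calls.

TASK

Using only a fingertip, without gripping anything, push the aluminium light profile along its channel until its end sits fully home against the blue stop of the jig. Then push each of the two orange swing arms round until it lies squarely across the profile, and draw the hand clear. Do not lift the profile, and leave the spool, screwdriver, parts bin and marker where they are.

Things in the scene. Friction and masses are not known exactly. Their poses are not given: they have to be found in the camera images.
- jig: Fixed jig: plywood base 10 mm thick, own x -80 to +30, y -95 to +150 mm. Origin on the bench under the channel's centre line; z up, +x away from the robot (turned up to 0.2 rad), +y along the channel to the blue stop (55 x 18 mm, top 32 mm high). Two rails, tops 18 mm high, 27 mm apart, y -90 to +120 mm, guide the profile; the -y end is open.
- stop_face (a point): Point on the face of the blue stop that the profile's end must meet: jig x 0, y +130 mm, 16 mm above the bench.
- profile: Loose aluminium light profile, 24 wide (x) x 240 long (y) x 12 mm high, white strip with yellow lamps, about 0.16 kg, in the channel (underside 10, top 22 mm above the bench). Origin: centre of its underside; y runs lengthwise to the stop. Starts 30 to 80 mm short of the stop; its free end overhangs the base's -y edge, still by 15 mm when home. About 1 N slides it.
- push_end (a point): Centre of the profile's free end face (its -y end), 16 mm above the bench: the end to push on.
- stop_end (a point): Centre of the profile's other end face (+y end), which must reach the stop.
- left_clamp (a joint): Angle (rad) of the left orange swing arm about its upright pivot, counter-clockwise from above, relative to the jig. 0: squarely across the profile, pointing to the jig's +x. Starts open at +1.35 to +1.95, pointing to the jig's +y. No stop or click at 0 (travel +-2.3); about 2 N near its end turns it, and it stays where it is left.
- right_clamp (a joint): The same for the right orange arm; it starts open at about -1.35 to -1.95, pointing to the jig's -y, and is closed at 0.
- left_pivot (a point): Pivot axis of the left arm at the arm's top face, 45 mm above the bench: jig x -60, y +60 mm; a bolt head stands 5 mm above. Each arm is a bar 18 mm wide, 25 to 45 mm above the bench (3 mm over the profile), reaching 115 mm from its pivot.
- right_pivot (a point): Pivot axis of the right arm, at its top face, 45 mm above the bench: jig x -60 mm, y -60 mm. Same sizes.
- left_tip (a point): Centre of the left arm's free end, at its top face, 115 mm from its pivot.
- right_tip (a point): Centre of the right arm's free end, at its top face, 115 mm from its pivot.
- spool: Bystander: white and brown wire spool standing upright, 84 mm diameter, 56 mm high; origin at the centre of its underside.
- screwdriver: Bystander: screwdriver lying on the bench beyond the jig, about 200 mm long; origin at its underside.
- bin: Bystander: clear open parts bin with white end caps, 80 x 100 x 45 mm, beyond the jig; origin at the centre of its underside.
- marker: Bystander: yellow marker pen with a black cap, 22 x 135 x 14 mm, lying to the right of the jig; origin at its underside.

How it is judged:
On the way, in this order (a step that is already met when the one before it is completed fails the run):
1. the profile is fully home against the stop (y of stop_end in the frame of jig above 0.126 m), for 0.2 s.
2. both arms lie squarely across the profile (value of joint left_clamp between -0.175 and 0.175 rad and value of joint right_clamp between -0.175 and 0.175 rad and y of stop_end in the frame of jig above 0.126 m), for 0.2 s.
At the end, for the whole second after the job is handed in: The profile lies flat in the channel, at rest, its end within 4 mm of the stop; both swing arms are still, within 0.175 rad (10 degrees) of squarely across it; no bystander has moved 20 mm (all of step 2 and z of profile in the frame of jig below 0.013 m and angle between profile's own z axis and vertical below 0.05 rad and linear speed of profile below 0.01 m/s and velocity of joint left_clamp between -0.05 and 0.05 rad/s and velocity of joint right_clamp between -0.05 and 0.05 rad/s and distance of each of spool, screwdriver, bin, marker from where it was at the start of the episode below 0.02 m); the robot touches nothing.
It fails at once if the profile is lifted out of its channel or tipped (z of profile in the frame of jig above 0.018 m or angle between profile's own z axis and vertical above 0.12 rad).
It fails at once if an arm is swung before the profile is home (not (y of stop_end in the frame of jig above 0.126 m) and (value of joint left_clamp below 0.9 rad or value of joint right_clamp above -0.9 rad)).
It fails at once if a bystander is moved 20 mm or more (distance of any of spool, screwdriver, bin, marker from where it was at the start of the episode above 0.02 m).
It also fails if it takes over 61 s, if anything falls off the work surface, if the arm or the gripper's body presses on something with over 40 N, if the wrist force passes 120 N, or if a joint passes its speed limit or range.

## Working session

There is one attempt and no reset: what is moved stays moved. The work goes in short steps, Python scripts to look and compute and a tool call to move; the robot and the scene stay as the last step left them, time stands still between calls to the robot, and variables do not carry over. Pictures are saved under pics/ and viewed, at most 10 in all, crops included, and the job is handed in when it is done.

Besides the shell and the picture viewer there is one more tool, called after ">>>" by a JSON object that holds its "name" and its "arguments", one argument or row to a line. jog_arm: Moves the arm, as the interface text tells. Scaled input: -1 to 1 covers 0.3 m each way for a shift and pi/2 rad each way for a turn. Its arguments: {"type":"object","properties":{"deltas":{"type":"array"},"squeeze":{"type":"number"}},"required":["deltas"]}

```bash
mkdir -p pics; cat > h.py <<'E'
import numpy as np, cv2
from plant import manip
from scipy.spatial.transform import Rotation as R
def K(f):
    fl=200/np.tan(np.radians(f["fovy"])/2); return fl,f["cx"],f["cy"]
def ray(f,px):
    fl,cx,cy=K(f); T=np.array(f["world_to_cam"]); d=T[:3,:3].T@np.array([(px[0]-cx)/fl,(px[1]-cy)/fl,1]); o=-T[:3,:3].T@T[:3,3]; return o,d
def atz(f,px,z):
    o,d=ray(f,px); return o+d*(z-o[2])/d[2]
def proj(f,p):
    fl,cx,cy=K(f); T=np.array(f["world_to_cam"]); c=T[:3,:3]@np.array(p)+T[:3,3]; return np.array([cx+fl*c[0]/c[2],cy+fl*c[1]/c[2]])
def save(f,n): cv2.imwrite("pics/"+n,f["color"][:,:,::-1])
E
python3 - <<'E'
from h import *
np.set_printoptions(precision=4,suppress=True)
Z=dict(stop_face=.016,push_end=.016,stop_end=.016,left_pivot=.045,right_pivot=.045,left_tip=.045,right_tip=.045,jig=0,profile=.01,spool=0,bin=0,marker=0,screwdriver=0)
for c in("top","scene"):
    f=manip.grab_frame(c); save(f,c+"0.png")
    for n,z in Z.items():
        r=manip.place_of(n,c)
        for q in r[:2]: print(c,n,round(q["p"],2),np.round(q["pixel"],1),atz(f,q["pixel"],z)[:2])
s=manip.state(); print(s["eef_pos"],s["tool_rot"],s["width"],s["time"],R.from_quat(s["tool_rot"]).as_matrix())
E
```

```text
top stop_face 0.92 [250.7 218.4] [0.5581 0.1957]
top push_end 0.98 [345.9 211.7] [ 0.5823 -0.1065]
top stop_end 0.74 [273.  218.1] [0.5597 0.1252]
top stop_end 0.32 [250.  217.1] [0.5623 0.1981]
top left_pivot 0.6 [273.1 219.4] [0.5523 0.1216]
top right_pivot 0.75 [308.3 229.9] [0.5207 0.0125]
top right_pivot 0.48 [250.7 162.7] [0.7325 0.1979]
top left_tip 0.66 [236.5 244.9] [0.4732 0.2307]
top right_tip 0.7 [347.3 225.5] [ 0.5353 -0.1079]
top right_tip 0.29 [311.2 211.5] [0.5779 0.0041]
top jig 0.69 [289.1 219.2] [0.5585 0.0752]
top profile 0.7 [312.  214.7] [0.5725 0.0016]
top spool 0.73 [189.8 225.2] [0.5365 0.3916]
top bin 0.89 [353.1 160.6] [ 0.7559 -0.1331]
top bin 0.26 [190.9 224.8] [0.5378 0.3882]
top marker 0.76 [425.7 224.7] [ 0.5445 -0.3654]
top screwdriver 0.49 [252. 164.] [0.7405 0.2014]
scene stop_face 0.96 [390.3 245.4] [0.5559 0.1938]
scene push_end 0.64 [308.7 179. ] [ 0.5777 -0.1153]
scene stop_end 0.64 [371.  228.8] [0.5586 0.126 ]
scene left_pivot 0.61 [388.8 213.3] [0.507  0.1317]
scene right_pivot 0.87 [355.1 186.6] [0.5133 0.0077]
scene left_tip 0.89 [428.1 230.2] [0.4685 0.2297]
scene right_tip 0.59 [321.5 163.7] [ 0.5298 -0.1189]
scene right_tip 0.46 [265.3 131. ] [ 0.5767 -0.3402]
scene jig 0.75 [354.1 219.8] [0.5638 0.0674]
scene jig 0.66 [372.  230.8] [0.5512 0.1235]
scene profile 0.9 [336.9 205.8] [0.5747 0.0082]
scene spool 0.78 [455.6 306.7] [0.5479 0.3984]
scene bin 0.95 [250.5 208.8] [ 0.7603 -0.1304]
scene bin 0.37 [329.6 290.1] [0.7452 0.1954]
scene marker 0.52 [371.7 231.1] [0.5525 0.1238]
scene screwdriver 0.73 [329.4 289.7] [0.7449 0.1943]
scene screwdriver 0.52 [388.3 250.4] [0.5607 0.1944]
[ 0.164  -0.4987  0.2313] [ 0.9874  0.1582 -0.     -0.    ] 0.08547095289067096 1.4 [[ 0.9499  0.3125 -0.    ]
 [ 0.3125 -0.9499  0.    ]
 [ 0.     -0.     -1.    ]]
```

View pics/top0.png

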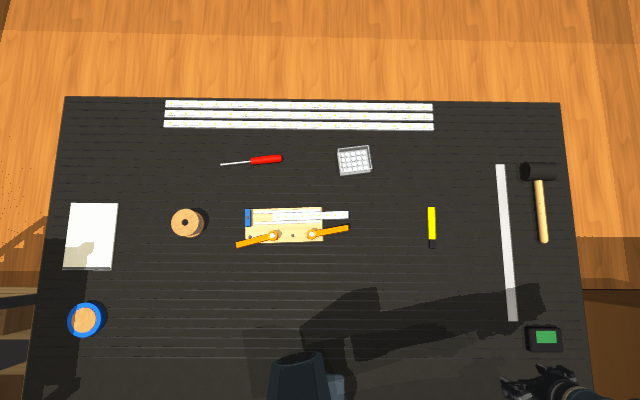

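View pics/scene0.png

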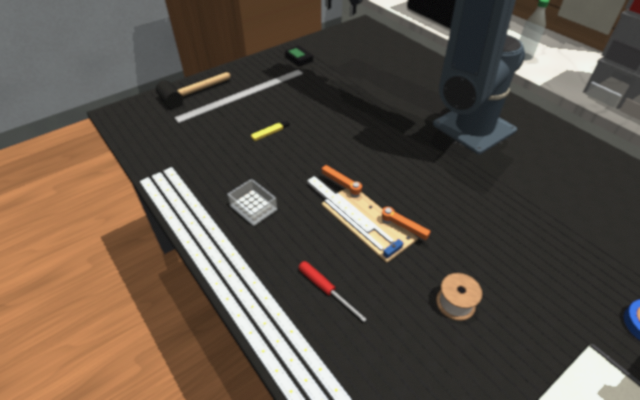

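The top view shows the jig at about (285,225), with the blue stop at (248,218). The profile's free end is at (347,215), and the orange arms' tips are at (238,245) on the left and (347,228) on the right. The scene view agrees. Both arms are open and the way to the free end is clear. I'll close the gripper and bring the wrist camera over the jig.

>>> {"name": "jog_arm", "arguments": {
  "deltas": [
    {"tx":0.73,"ty":-0.69,"tz":-0.17,"rz":0.147,"grip":1},
    {"tx":0.73,"ty":-0.69,"tz":-0.17,"rz":0.147,"grip":1},
    {"tx":0.73,"ty":-0.69,"tz":-0.17,"rz":0.147,"grip":1},
    {"tx":0.73,"ty":-0.69,"tz":-0.17,"rz":0.147,"grip":1},
    {"tx":0.73,"ty":-0.69,"tz":-0.17,"rz":0.147,"grip":1},
    {"tx":0.73,"ty":-0.69,"tz":-0.17,"rz":0.147,"grip":1},
    {"tx":0.73,"ty":-0.69,"tz":-0.17,"rz":0.147,"grip":1},
    {"tx":0.73,"ty":-0.69,"tz":-0.17,"rz":0.147,"grip":1},
    {"tx":0.73,"ty":-0.69,"tz":-0.17,"rz":0.147,"grip":1},
    {"tx":0.73,"ty":-0.69,"tz":-0.17,"rz":0.147,"grip":1},
    {"tx":0.73,"ty":-0.69,"tz":-0.17,"rz":0.147,"grip":1},
    {"tx":0.73,"ty":-0.69,"tz":-0.17,"rz":0.147,"grip":1}
  ],
  "squeeze": 20
}}

```text
invalid input at $.deltas[0]: expected keys tx, ty, tz, rx, ry, rz, grip
```

```bash
cat >> h.py <<'E'
np.set_printoptions(precision=4,suppress=True)
def go(p,yaw=None):
    "normalised row to reach world p with tool down and tool x at yaw"
    s=manip.state(); Rm=R.from_quat(s["tool_rot"]); d=Rm.inv().apply(np.array(p)-s["eef_pos"])/.3
    m=Rm.as_matrix(); y=np.arctan2(m[1,0],m[0,0]); r=0 if yaw is None else -(yaw-y)/(np.pi/2)
    print("row",d,"rz",round(r,3))
E
python3 - <<'E'
from h import *
f=manip.grab_frame("wrist"); save(f,"w0.png"); s=manip.state(); print(s["eef_pos"],s["time"],s["width"],R.from_quat(s["tool_rot"]).as_matrix()[:,0])
T=np.array(f["world_to_cam"]); print(-T[:3,:3].T@T[:3,3], T[:3,:3], f["fovy"])
print([proj(f,p) for p in[(.565,.06,0),(.58,-.11,.016)]])
E
```

```text
[ 0.164  -0.4987  0.2313] 1.45 0.08523373486835661 [ 0.9499  0.3125 -0.    ]
[ 0.2418 -0.4731  0.3751] [[ 0.3128 -0.9498  0.0004]
 [-0.9004 -0.2964  0.3186]
 [-0.3025 -0.1001 -0.9479]] 60.58134346442311
[array([-357.5085, -754.401 ]), array([ -84.6455, -695.892 ])]
```

>>> {"name": "jog_arm", "arguments": {
  "deltas": [
    {"tx":0.73,"ty":-0.69,"tz":-0.17,"rx":0,"ry":0,"rz":0.147,"grip":1},
    {"tx":0.73,"ty":-0.69,"tz":-0.17,"rx":0,"ry":0,"rz":0.147,"grip":1},
    {"tx":0.73,"ty":-0.69,"tz":-0.17,"rx":0,"ry":0,"rz":0.147,"grip":1},
    {"tx":0.73,"ty":-0.69,"tz":-0.17,"rx":0,"ry":0,"rz":0.147,"grip":1},
    {"tx":0.73,"ty":-0.69,"tz":-0.17,"rx":0,"ry":0,"rz":0.147,"grip":1},
    {"tx":0.73,"ty":-0.69,"tz":-0.17,"rx":0,"ry":0,"rz":0.147,"grip":1},
    {"tx":0.73,"ty":-0.69,"tz":-0.17,"rx":0,"ry":0,"rz":0.147,"grip":1},
    {"tx":0.73,"ty":-0.69,"tz":-0.17,"rx":0,"ry":0,"rz":0.147,"grip":1},
    {"tx":0.73,"ty":-0.69,"tz":-0.17,"rx":0,"ry":0,"rz":0.147,"grip":1},
    {"tx":0.73,"ty":-0.69,"tz":-0.17,"rx":0,"ry":0,"rz":0.147,"grip":1}
  ],
  "squeeze": 20
}}

```text
time: 2.28
eef_pos: [0.3078, -0.2334, 0.2827]
tool_rot: [0.999, 0.045, 0.0, 0.001]
contact_force: [-0.4, -0.5, -0.0]
width: -0.0001
gripper_force: 0.0
```

```bash
python3 - <<'E'
from h import *
go((.46,.03,.3),.087)
E
```

```text
row [ 0.5837 -0.8291 -0.0586] rz 0.001
```

>>> {"name": "jog_arm", "arguments": {
  "deltas": [
    {"tx":0.58,"ty":-0.83,"tz":-0.06,"rx":0,"ry":0,"rz":0,"grip":1},
    {"tx":0.58,"ty":-0.83,"tz":-0.06,"rx":0,"ry":0,"rz":0,"grip":1},
    {"tx":0.58,"ty":-0.83,"tz":-0.06,"rx":0,"ry":0,"rz":0,"grip":1},
    {"tx":0.58,"ty":-0.83,"tz":-0.06,"rx":0,"ry":0,"rz":0,"grip":1},
    {"tx":0.58,"ty":-0.83,"tz":-0.06,"rx":0,"ry":0,"rz":0,"grip":1},
    {"tx":0.58,"ty":-0.83,"tz":-0.06,"rx":0,"ry":0,"rz":0,"grip":1},
    {"tx":0.58,"ty":-0.83,"tz":-0.06,"rx":0,"ry":0,"rz":0,"grip":1},
    {"tx":0.58,"ty":-0.83,"tz":-0.06,"rx":0,"ry":0,"rz":0,"grip":1},
    {"tx":0.58,"ty":-0.83,"tz":-0.06,"rx":0,"ry":0,"rz":0,"grip":1},
    {"tx":0.58,"ty":-0.83,"tz":-0.06,"rx":0,"ry":0,"rz":0,"grip":1},
    {"tx":0.58,"ty":-0.83,"tz":-0.06,"rx":0,"ry":0,"rz":0,"grip":1}
  ]
}}

```text
time: 3.2
eef_pos: [0.4589, 0.0279, 0.2998]
tool_rot: [0.999, 0.042, -0.001, 0.0]
contact_force: [-0.3, 0.7, 0.4]
width: 0.0002
gripper_force: 0.0
```

```bash
cat >> h.py <<'E'
LOC=dict(stop_face=(0,.13),left_pivot=(-.06,.06),right_pivot=(-.06,-.06))
ZZ=dict(stop_face=.016,push_end=.016,stop_end=.016,left_pivot=.045,right_pivot=.045,left_tip=.045,right_tip=.045,jig=0,profile=.01)
def look(c):
    f=manip.grab_frame(c)
    for n,z in ZZ.items():
        for q in manip.place_of(n,c)[:2]: print(c,n,round(q["p"],2),np.round(q["pixel"],1),atz(f,q["pixel"],z)[:2])
    return f
E
python3 - <<'E'
from h import *
f=look("wrist"); save(f,"w1.png"); print(manip.state()["eef_pos"])
E
```

```text
wrist stop_face 0.56 [182.2  53.2] [0.5583 0.1969]
wrist push_end 0.66 [447.5  65.1] [ 0.5717 -0.1106]
wrist push_end 0.52 [350.2 113.5] [ 0.5074 -0.0037]
wrist stop_end 0.63 [237.9  54.2] [0.5627 0.1329]
wrist left_pivot 0.9 [237.9 110.2] [0.5025 0.1258]
wrist right_pivot 0.66 [346.5 113.9] [0.5089 0.003 ]
wrist left_tip 0.91 [140.1 129.7] [0.4711 0.2378]
wrist right_tip 0.7 [450.4  99.4] [ 0.5345 -0.1112]
wrist jig 0.87 [296.   59.6] [0.5635 0.0669]
wrist jig 0.61 [348.3 112.2] [ 0.5075 -0.0026]
wrist profile 0.71 [348.   60.7] [0.567  0.0051]
[0.459  0.0293 0.3004]
```

View pics/w1.png

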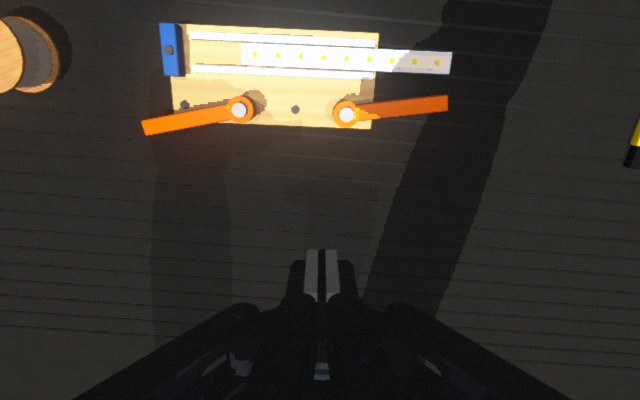

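The wrist view shows the stop's face at (183,50), the pivot hubs at (239,109) and (346,113), and the profile's free end at (451,63). The base corners are at (378,33), (372,129) and (172,122). Next I'll fit the jig pose from these.

```bash
python3 - <<'E'
from h import *
from scipy.optimize import least_squares
f=manip.grab_frame("wrist")
obs=[((239,109),(-.06,.06,.05)),((346,113.5),(-.06,-.06,.05)),((378,33),(.03,-.095,.01)),((372,129),(-.08,-.095,.01)),((172,122),(-.08,.15,.01)),((182.5,51),(0,.13,.032))]
def w(v,l):
    c,s=np.cos(v[2]),np.sin(v[2]); return np.array([v[0]+c*l[0]-s*l[1],v[1]+s*l[0]+c*l[1],l[2]])
r=least_squares(lambda v:np.concatenate([proj(f,w(v,l))-p for p,l in obs]),[.565,.065,.05],loss="soft_l1")
print(r.x,r.fun.reshape(-1,2))
v=r.x
def loc(p): 
    d=np.array(p[:2])-v[:2]; c,s=np.cos(v[2]),np.sin(v[2]); return np.array([c*d[0]+s*d[1],-s*d[0]+c*d[1]])*1000
print("push",loc(atz(f,(451.5,63),.02)),"stopend",loc(atz(f,(240,54),.022)),"ltip",loc(atz(f,(143,128),.045)),"rtip",loc(atz(f,(448,103),.045)))
go([*w(v,(0,-.24))[:2],.15] if False else [*w(v,(0,-.24,0))[:2],.12],v[2])
E
```

```text
[0.5664 0.0683 0.0492] [[ 0.0591  1.1177]
 [ 0.1495  0.7462]
 [ 0.8303 -0.7165]
 [-1.1522 -0.1317]
 [ 2.524  -0.6027]
 [-5.0423 -0.1338]]
push [  -0.2813 -180.3339] stopend [ 0.0354 62.9538] ltip [-84.6136 172.4376] rtip [ -43.7788 -174.2311]
row [0.3375 0.7012 0.6014] rz 0.024
```

>>> {"name": "jog_arm", "arguments": {
  "deltas": [
    {"tx":0.337,"ty":0.7,"tz":0.6,"rx":0,"ry":0,"rz":0.024,"grip":1},
    {"tx":0.337,"ty":0.7,"tz":0.6,"rx":0,"ry":0,"rz":0.024,"grip":1},
    {"tx":0.337,"ty":0.7,"tz":0.6,"rx":0,"ry":0,"rz":0.024,"grip":1},
    {"tx":0.337,"ty":0.7,"tz":0.6,"rx":0,"ry":0,"rz":0.024,"grip":1},
    {"tx":0.337,"ty":0.7,"tz":0.6,"rx":0,"ry":0,"rz":0.024,"grip":1},
    {"tx":0.337,"ty":0.7,"tz":0.6,"rx":0,"ry":0,"rz":0.024,"grip":1},
    {"tx":0.337,"ty":0.7,"tz":0.6,"rx":0,"ry":0,"rz":0.024,"grip":1},
    {"tx":0.337,"ty":0.7,"tz":0.6,"rx":0,"ry":0,"rz":0.024,"grip":1},
    {"tx":0.337,"ty":0.7,"tz":0.6,"rx":0,"ry":0,"rz":0.024,"grip":1},
    {"tx":0.337,"ty":0.7,"tz":0.6,"rx":0,"ry":0,"rz":0.024,"grip":1},
    {"tx":0.337,"ty":0.7,"tz":0.6,"rx":0,"ry":0,"rz":0.024,"grip":1}
  ]
}}

```text
time: 4.67
eef_pos: [0.5786, -0.1702, 0.1223]
tool_rot: [1.0, 0.025, 0.001, 0.0]
contact_force: [-0.2, -0.6, 1.1]
width: -0.0001
gripper_force: 0.0
```

```bash
cat >> h.py <<'E'
V=np.array([.5664,.0678,.049])
def w(l,z):
    c,s=np.cos(V[2]),np.sin(V[2]); return np.array([V[0]+c*l[0]-s*l[1],V[1]+s*l[0]+c*l[1],z])
def loc(p):
    d=np.array(p[:2])-V[:2]; c,s=np.cos(V[2]),np.sin(V[2]); return np.array([c*d[0]+s*d[1],-s*d[0]+c*d[1]])*1000
E
python3 - <<'E'
from h import *
f=manip.grab_frame("wrist"); save(f,"w2.png"); s=manip.state(); print(s["eef_pos"],loc(s["eef_pos"]))
for n in("push_end","right_tip","right_pivot"):
    for q in manip.place_of(n,"wrist")[:1]: print(n,q["p"],np.round(q["pixel"]),loc(atz(f,q["pixel"],ZZ[n])))
go(w((0,-.225),.012),V[2]); go(w((0,-.195),.012),V[2])
E
```

```text
[ 0.5789 -0.1701  0.1228] [   0.7946 -238.2495]
push_end 0.63 [244. 202.] [  -4.9656 -178.4026]
right_tip 0.88 [233. 263.] [ -41.6994 -174.5507]
right_pivot 0.93 [ 84. 288.] [-62.7263 -61.7431]
row [-0.0034 -0.045   0.3681] rz 0.001
row [-0.0033 -0.145   0.368 ] rz 0.001
```

View pics/w2.png

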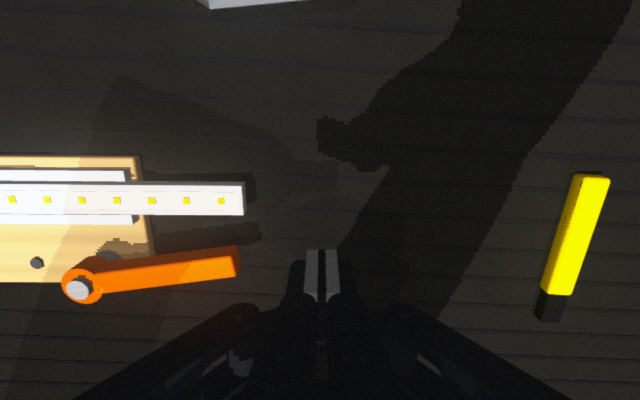

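The profile's free end is at (245,198) and the right arm's tip at (237,263). The fingers at (322,270) are clear of both, so I'll descend behind the free end and push part of the way.

>>> {"name": "jog_arm", "arguments": {
  "deltas": [
    {"tx":-0.01,"ty":-0.03,"tz":0.13,"rx":0,"ry":0,"rz":0,"grip":1},
    {"tx":-0.01,"ty":-0.05,"tz":0.25,"rx":0,"ry":0,"rz":0,"grip":1},
    {"tx":-0.01,"ty":-0.05,"tz":0.34,"rx":0,"ry":0,"rz":0,"grip":1},
    {"tx":-0.01,"ty":-0.05,"tz":0.368,"rx":0,"ry":0,"rz":0,"grip":1},
    {"tx":-0.01,"ty":-0.05,"tz":0.368,"rx":0,"ry":0,"rz":0,"grip":1},
    {"tx":-0.01,"ty":-0.09,"tz":0.368,"rx":0,"ry":0,"rz":0,"grip":1},
    {"tx":-0.01,"ty":-0.13,"tz":0.368,"rx":0,"ry":0,"rz":0,"grip":1},
    {"tx":-0.01,"ty":-0.16,"tz":0.368,"rx":0,"ry":0,"rz":0,"grip":1},
    {"tx":-0.01,"ty":-0.19,"tz":0.368,"rx":0,"ry":0,"rz":0,"grip":1},
    {"tx":-0.01,"ty":-0.22,"tz":0.368,"rx":0,"ry":0,"rz":0,"grip":1},
    {"tx":-0.01,"ty":-0.25,"tz":0.368,"rx":0,"ry":0,"rz":0,"grip":1},
    {"tx":-0.01,"ty":-0.28,"tz":0.368,"rx":0,"ry":0,"rz":0,"grip":1},
    {"tx":-0.01,"ty":-0.31,"tz":0.368,"rx":0,"ry":0,"rz":0,"grip":1},
    {"tx":-0.01,"ty":-0.34,"tz":0.368,"rx":0,"ry":0,"rz":0,"grip":1}
  ]
}}

```text
time: 6.03
eef_pos: [0.5708, -0.0692, 0.0108]
tool_rot: [1.0, 0.024, 0.001, 0.001]
contact_force: [-0.3, -3.4, 4.5]
width: 0.0001
gripper_force: 2.7
```

```bash
python3 - <<'E'
from h import *
f=look("top"); save(f,"t3.png"); s=manip.state(); print(s["eef_pos"],loc(s["eef_pos"]),s["contact_force"])
for n in("push_end","stop_end","right_tip"): 
    for q in manip.place_of(n,"top")[:1]: print(n,q["p"],loc(atz(f,q["pixel"],ZZ[n])))
E
```

```text
top stop_face 0.78 [247.5 219.1] [0.5558 0.2058]
top stop_end 0.62 [257.5 218. ] [0.5596 0.1743]
top left_pivot 0.66 [271.4 236.5] [0.4996 0.1253]
top right_pivot 0.37 [309.9 232.1] [0.514  0.0075]
top left_tip 0.68 [233.9 244.7] [0.4738 0.2387]
top left_tip 0.54 [309.5 231.9] [0.5146 0.0087]
top jig 0.74 [293.6 219.2] [0.5586 0.0607]
top profile 0.66 [293.2 215.2] [0.5703 0.0617]
[ 0.5696 -0.0692  0.0093] [  -3.5551 -137.0204] [ 0.7376 -0.1009  0.1648]
stop_end 0.62 [ -1.5727 106.6883]
```

>>> {"name": "jog_arm", "arguments": {
  "deltas": [
    {"tx":0,"ty":-0.02,"tz":-0.005,"rx":0,"ry":0,"rz":0,"grip":1},
    {"tx":0,"ty":-0.04,"tz":-0.005,"rx":0,"ry":0,"rz":0,"grip":1},
    {"tx":0,"ty":-0.055,"tz":-0.005,"rx":0,"ry":0,"rz":0,"grip":1},
    {"tx":0,"ty":-0.055,"tz":-0.005,"rx":0,"ry":0,"rz":0,"grip":1}
  ]
}}

```text
time: 7.02
eef_pos: [0.5702, -0.0558, 0.0122]
tool_rot: [1.0, 0.024, 0.001, 0.005]
contact_force: [-0.4, -7.8, -0.7]
width: 0.0004
gripper_force: 3.9
```

>>> {"name": "jog_arm", "arguments": {
  "deltas": [
    {"tx":0,"ty":-0.01,"tz":0,"rx":0,"ry":0,"rz":0,"grip":1},
    {"tx":0,"ty":-0.015,"tz":0,"rx":0,"ry":0,"rz":0,"grip":1},
    {"tx":0,"ty":-0.015,"tz":0,"rx":0,"ry":0,"rz":0,"grip":1}
  ]
}}

```text
time: 7.27
eef_pos: [0.5707, -0.0554, 0.0129]
tool_rot: [1.0, 0.023, 0.001, 0.008]
contact_force: [0.2, -17.2, 0.2]
width: 0.0002
gripper_force: 7.5
```

```bash
python3 - <<'E'
from h import *
for c in("top","scene"):
    f=manip.grab_frame(c)
    for n in("stop_face","stop_end","profile"): 
        for q in manip.place_of(n,c)[:1]: print(c,n,q["p"],q["pixel"],loc(atz(f,q["pixel"],ZZ[n])))
    x,y=(225,180) if c=="top" else (300,150)
    cr=cv2.resize(f["color"][y:y+75,x:x+140] if c=="top" else f["color"][y:y+120,x:x+150],None,fx=4,fy=4,interpolation=cv2.INTER_CUBIC)
    P=cr[:300,:600] if c=="top" else cr[:480,:600]
    Q=np.zeros((P.shape[0],600,3),np.uint8); Q[:,:P.shape[1]]=P
    out=Q if c=="top" else np.vstack([out,Q[180:480]])
cv2.imwrite("pics/m4.png",out[:,:,::-1])
s=manip.state(); print(loc(s["eef_pos"]),s["contact_force"])
E
```

```text
top stop_face 0.91 [250.7, 217.9] [ -0.3896 128.1723]
top stop_end 0.97 [254.7, 222.2] [-14.5783 115.686 ]
top profile 0.58 [290.6, 216.1] [1.0416 2.0803]
scene stop_face 0.76 [392.1, 249.3] [  0.9619 137.4263]
scene stop_end 0.85 [391.0, 247.0] [ -2.042  130.8767]
scene profile 0.9 [357.1, 220.0] [-1.8232 11.1006]
[  -1.8292 -123.2815] [ -0.3131 -15.8275  -0.7532]
```

View pics/m4.png

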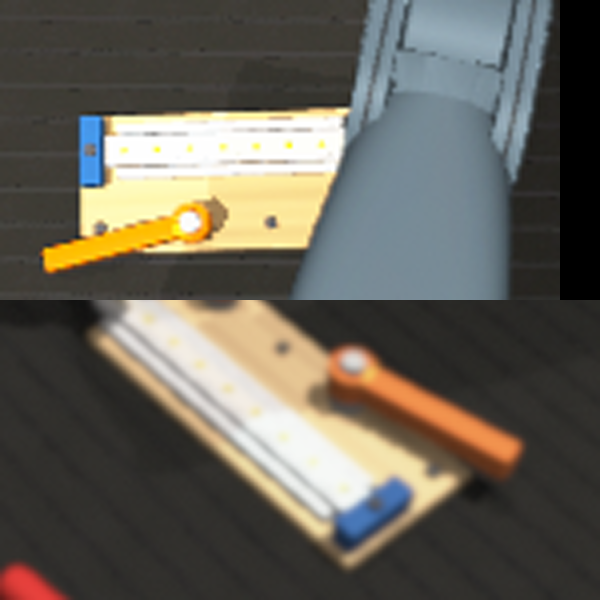

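The profile is against the blue stop: in the enlarged top view there is no gap at (103,150), and the scene view agrees. The push force rose to 17 N with no further motion. Now I'll back off and rise.

>>> {"name": "jog_arm", "arguments": {
  "deltas": [
    {"tx":0,"ty":0.05,"tz":0,"rx":0,"ry":0,"rz":0,"grip":1},
    {"tx":0,"ty":0.15,"tz":0,"rx":0,"ry":0,"rz":0,"grip":1},
    {"tx":0,"ty":0.18,"tz":-0.1,"rx":0,"ry":0,"rz":0,"grip":1},
    {"tx":0,"ty":0.18,"tz":-0.2,"rx":0,"ry":0,"rz":0,"grip":1},
    {"tx":0,"ty":0.18,"tz":-0.3,"rx":0,"ry":0,"rz":0,"grip":1},
    {"tx":0,"ty":0.18,"tz":-0.3,"rx":0,"ry":0,"rz":0,"grip":1},
    {"tx":0,"ty":0.18,"tz":-0.3,"rx":0,"ry":0,"rz":0,"grip":1}
  ]
}}

```text
time: 8.25
eef_pos: [0.574, -0.1022, 0.1048]
tool_rot: [1.0, 0.025, 0.003, 0.001]
contact_force: [-0.5, 0.3, -0.9]
width: 0.0003
gripper_force: 0.0
```

```bash
cat >> h.py <<'E'
def arc(side,ths,z,r=.09,extra=0,hx=.011,hy=.012):
    "side +1 left, -1 right: world TCP points that hold the arm at angles ths"
    out=[]
    for t in ths:
        d=np.array([np.cos(t),np.sin(t)]); n=side*np.array([-np.sin(t),np.cos(t)])
        c=.009+hx*abs(n[0])+hy*abs(n[1])+extra
        out.append(w(np.array([-.06,.06*side])+r*d+c*n,z))
    return out
E
python3 - <<'E'
from h import *
V[0]-=.001
f=look("wrist"); s=manip.state(); print(s["eef_pos"],loc(s["eef_pos"]))
p0=arc(-1,[-1.43],.033,extra=.02)[0]
go([*p0[:2],.1],V[2]); go(p0,V[2])
E
```

```text
wrist push_end 0.85 [235.2 205.9] [ 0.5688 -0.0405]
wrist right_pivot 0.59 [162.9 296.9] [0.5099 0.0043]
wrist jig 0.69 [ 95.5 197.3] [0.5646 0.0699]
wrist profile 0.61 [ 78.1 200.5] [0.5651 0.0763]
[ 0.5712 -0.1019  0.1006] [  -2.4762 -169.8149]
row [-0.2868 -0.0496  0.0025] rz 0.0
row [-0.2866 -0.0495  0.2258] rz 0.0
```

>>> {"name": "jog_arm", "arguments": {
  "deltas": [
    {"tx":-0.1,"ty":-0.03,"tz":0,"rx":0,"ry":0,"rz":0,"grip":1},
    {"tx":-0.2,"ty":-0.05,"tz":0,"rx":0,"ry":0,"rz":0,"grip":1},
    {"tx":-0.287,"ty":-0.05,"tz":0,"rx":0,"ry":0,"rz":0,"grip":1},
    {"tx":-0.287,"ty":-0.05,"tz":0,"rx":0,"ry":0,"rz":0,"grip":1},
    {"tx":-0.287,"ty":-0.05,"tz":0.1,"rx":0,"ry":0,"rz":0,"grip":1},
    {"tx":-0.287,"ty":-0.05,"tz":0.2,"rx":0,"ry":0,"rz":0,"grip":1},
    {"tx":-0.287,"ty":-0.05,"tz":0.23,"rx":0,"ry":0,"rz":0,"grip":1},
    {"tx":-0.287,"ty":-0.05,"tz":0.23,"rx":0,"ry":0,"rz":0,"grip":1}
  ]
}}

```text
time: 9.42
eef_pos: [0.4821, -0.0904, 0.0291]
tool_rot: [1.0, 0.025, -0.003, -0.001]
contact_force: [-1.1, 0.7, -0.6]
width: 0.0003
gripper_force: 0.0
```

```bash
python3 - <<'E'
from h import *
V[0]-=.001
s=manip.state(); print(s["eef_pos"],loc(s["eef_pos"]),s["contact_force"])
for t,p in zip(np.linspace(-1.43,0,13),arc(-1,np.linspace(-1.43,0,13),.033)): go(p,V[2])
E
```

```text
[ 0.4821 -0.0904  0.0291] [ -90.9275 -153.9722] [-1.0572  0.6772 -0.5901]
row [ 0.0739 -0.0061 -0.0134] rz 0.0
row [ 0.1069 -0.0039 -0.0136] rz 0.0
row [ 0.1408 -0.0054 -0.0138] rz 0.0
row [ 0.1749 -0.0109 -0.014 ] rz 0.0
row [ 0.209  -0.0206 -0.0142] rz 0.0
row [ 0.2423 -0.0346 -0.0144] rz 0.0
row [ 0.2743 -0.053  -0.0146] rz 0.0
row [ 0.3043 -0.0756 -0.0147] rz 0.0
row [ 0.3318 -0.1024 -0.0148] rz 0.0
row [ 0.3559 -0.133  -0.0149] rz 0.0
row [ 0.3762 -0.1671 -0.0149] rz 0.0
row [ 0.3921 -0.204  -0.015 ] rz 0.0
row [ 0.403  -0.2432 -0.0149] rz 0.0
```

>>> {"name": "jog_arm", "arguments": {
  "deltas": [
    {"tx":0.04,"ty":0,"tz":-0.013,"rx":0,"ry":0,"rz":0,"grip":1},
    {"tx":0.074,"ty":-0.005,"tz":-0.013,"rx":0,"ry":0,"rz":0,"grip":1},
    {"tx":0.107,"ty":-0.005,"tz":-0.013,"rx":0,"ry":0,"rz":0,"grip":1},
    {"tx":0.141,"ty":-0.005,"tz":-0.013,"rx":0,"ry":0,"rz":0,"grip":1},
    {"tx":0.175,"ty":-0.011,"tz":-0.013,"rx":0,"ry":0,"rz":0,"grip":1},
    {"tx":0.209,"ty":-0.021,"tz":-0.013,"rx":0,"ry":0,"rz":0,"grip":1},
    {"tx":0.242,"ty":-0.035,"tz":-0.013,"rx":0,"ry":0,"rz":0,"grip":1},
    {"tx":0.274,"ty":-0.053,"tz":-0.013,"rx":0,"ry":0,"rz":0,"grip":1},
    {"tx":0.304,"ty":-0.076,"tz":-0.013,"rx":0,"ry":0,"rz":0,"grip":1},
    {"tx":0.332,"ty":-0.102,"tz":-0.013,"rx":0,"ry":0,"rz":0,"grip":1},
    {"tx":0.356,"ty":-0.133,"tz":-0.013,"rx":0,"ry":0,"rz":0,"grip":1},
    {"tx":0.376,"ty":-0.167,"tz":-0.013,"rx":0,"ry":0,"rz":0,"grip":1},
    {"tx":0.392,"ty":-0.19,"tz":-0.013,"rx":0,"ry":0,"rz":0,"grip":1},
    {"tx":0.4,"ty":-0.21,"tz":-0.013,"rx":0,"ry":0,"rz":0,"grip":1},
    {"tx":0.403,"ty":-0.23,"tz":-0.013,"rx":0,"ry":0,"rz":0,"grip":1},
    {"tx":0.403,"ty":-0.235,"tz":-0.013,"rx":0,"ry":0,"rz":0,"grip":1}
  ]
}}

```text
time: 10.75
eef_pos: [0.6047, -0.0142, 0.0384]
tool_rot: [1.0, 0.025, 0.002, 0.001]
contact_force: [-1.0, -1.0, 4.5]
width: -0.0002
gripper_force: 2.6
```

```bash
python3 - <<'E'
from h import *
s=manip.state(); print(s["eef_pos"],loc(s["eef_pos"]),s["contact_force"])
f=look("wrist"); save(f,"w5.png")
E
```

```text
[ 0.6047 -0.0142  0.0384] [ 34.2679 -83.7769] [-1.0127 -1.0433  4.4516]
wrist push_end 0.57 [366.  302.8] [ 0.5688 -0.0417]
wrist left_tip 0.55 [284.  229.6] [0.6248 0.003 ]
wrist right_tip 0.85 [286.2 230.9] [0.6242 0.002 ]
wrist jig 0.93 [183.9 286.1] [0.564 0.068]
wrist profile 0.88 [165.2 295. ] [0.5641 0.0751]
```

View pics/w5.png

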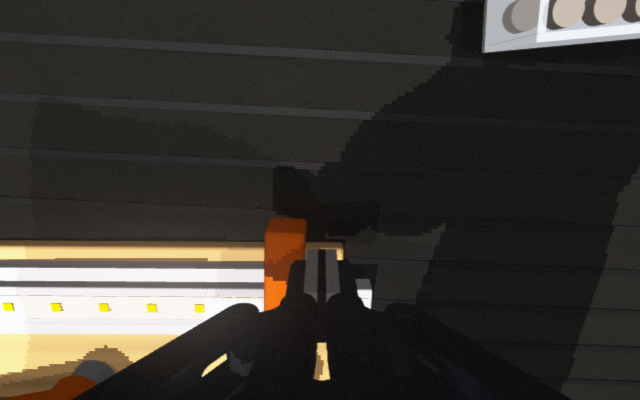

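The right arm's tip is at (286,228), and the arm lies nearly across the profile at about -0.05 rad. I'll nudge it 4 mm more, back off and rise.

>>> {"name": "jog_arm", "arguments": {
  "deltas": [
    {"tx":0,"ty":-0.008,"tz":0,"rx":0,"ry":0,"rz":0,"grip":1},
    {"tx":0,"ty":-0.015,"tz":0,"rx":0,"ry":0,"rz":0,"grip":1},
    {"tx":0,"ty":-0.015,"tz":0,"rx":0,"ry":0,"rz":0,"grip":1},
    {"tx":0,"ty":0.04,"tz":0,"rx":0,"ry":0,"rz":0,"grip":1},
    {"tx":0,"ty":0.1,"tz":0,"rx":0,"ry":0,"rz":0,"grip":1},
    {"tx":0,"ty":0.1,"tz":-0.1,"rx":0,"ry":0,"rz":0,"grip":1},
    {"tx":0,"ty":0.1,"tz":-0.2,"rx":0,"ry":0,"rz":0,"grip":1},
    {"tx":0,"ty":0.1,"tz":-0.3,"rx":0,"ry":0,"rz":0,"grip":1},
    {"tx":0,"ty":0.1,"tz":-0.3,"rx":0,"ry":0,"rz":0,"grip":1},
    {"tx":0,"ty":0.1,"tz":-0.3,"rx":0,"ry":0,"rz":0,"grip":1}
  ]
}}

```text
time: 12.08
eef_pos: [0.6059, -0.045, 0.129]
tool_rot: [1.0, 0.025, 0.003, 0.0]
contact_force: [-0.6, -0.0, 0.9]
width: 0.0001
gripper_force: 0.0
```

```bash
python3 - <<'E'
from h import *
s=manip.state(); print(s["eef_pos"],loc(s["eef_pos"]),s["contact_force"])
f=manip.grab_frame("wrist")
for n in("right_tip","right_pivot"):
    for q in manip.place_of(n,"wrist")[:1]: print(n,q["p"],q["pixel"],loc(atz(f,q["pixel"],ZZ[n])))
# orange mask, long axis direction from the right arm's contour at z .045
for q in manip.regions_of("right_clamp","wrist")[:1]:
    m=q["mask"].astype(np.uint8); ys,xs=np.nonzero(m); P=np.array([loc(atz(f,(x,y),.045)) for x,y in list(zip(xs,ys))[::7]])
    print(q["p"],m.sum(),P.min(0),P.max(0)); l=cv2.fitLine(P.astype(np.float32),cv2.DIST_HUBER,0,.01,.01).ravel(); print("dir",np.arctan2(l[1],l[0]))
V[0]-=.001
p0=arc(1,[1.79],.038,extra=.022)[0]
go([*p0[:2],.12],V[2]); go(p0,V[2])
E
```

```text
[ 0.6059 -0.045   0.129 ] [  33.9403 -114.6289] [-0.5659 -0.0164  0.867 ]
right_tip 0.81 [295.7, 182.6] [ 50.5937 -97.0932]
right_pivot 0.66 [255.5, 318.6] [-61.5868 -62.5941]
0.83 3438 [ -54.45   -104.1994] [ 54.5933 -51.4864]
dir -0.3004795
row [-0.5143 -0.8409  0.0162] rz 0.0
row [-0.5133 -0.8406  0.2895] rz 0.0
```

```bash
python3 - <<'E'
from h import *
f=manip.grab_frame("wrist"); save(f,"w6.png")
E
```

```text
(no output)
```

View pics/w6.png

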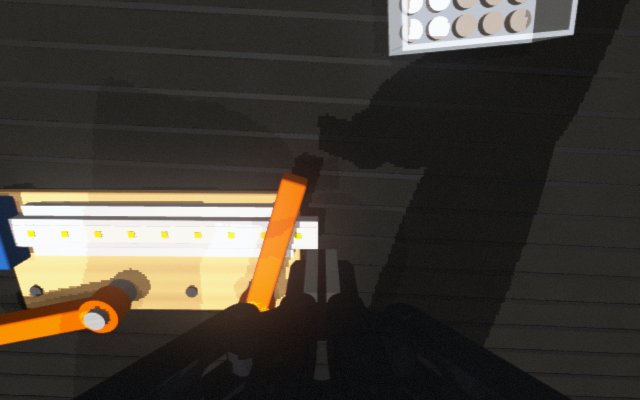

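The picture shows the right arm dragged back to about -0.3 rad (tip at (292,180)), because it followed the finger when I retreated. I'll push it again with shallower engagement, then lift straight up instead of drawing back.

```bash
python3 - <<'E'
from h import *
for l,z in(((.02,-.135),.12),((.02,-.135),.038),((.02,-.11),.038),((.025,-.095),.038),((.03,-.08),.038),((.03,-.077),.038)): go(w(l,z),V[2])
E
```

```text
row [-0.035   0.07    0.0133] rz 0.0
row [-0.034   0.0703  0.2867] rz 0.0
row [-0.0339 -0.0131  0.2868] rz 0.0
row [-0.0173 -0.063   0.2868] rz 0.0
row [-0.0006 -0.113   0.2867] rz 0.0
row [-0.0006 -0.123   0.2868] rz 0.0
```

>>> {"name": "jog_arm", "arguments": {
  "deltas": [
    {"tx":-0.034,"ty":0.07,"tz":0.05,"rx":0,"ry":0,"rz":0,"grip":1},
    {"tx":-0.034,"ty":0.07,"tz":0.15,"rx":0,"ry":0,"rz":0,"grip":1},
    {"tx":-0.034,"ty":0.07,"tz":0.25,"rx":0,"ry":0,"rz":0,"grip":1},
    {"tx":-0.034,"ty":0.07,"tz":0.285,"rx":0,"ry":0,"rz":0,"grip":1},
    {"tx":-0.034,"ty":0.07,"tz":0.285,"rx":0,"ry":0,"rz":0,"grip":1},
    {"tx":-0.034,"ty":0.03,"tz":0.285,"rx":0,"ry":0,"rz":0,"grip":1},
    {"tx":-0.034,"ty":-0.01,"tz":0.285,"rx":0,"ry":0,"rz":0,"grip":1},
    {"tx":-0.025,"ty":-0.04,"tz":0.285,"rx":0,"ry":0,"rz":0,"grip":1},
    {"tx":-0.017,"ty":-0.065,"tz":0.285,"rx":0,"ry":0,"rz":0,"grip":1},
    {"tx":-0.01,"ty":-0.09,"tz":0.285,"rx":0,"ry":0,"rz":0,"grip":1},
    {"tx":0,"ty":-0.11,"tz":0.285,"rx":0,"ry":0,"rz":0,"grip":1},
    {"tx":0,"ty":-0.115,"tz":0.285,"rx":0,"ry":0,"rz":0,"grip":1},
    {"tx":0,"ty":-0.115,"tz":0.285,"rx":0,"ry":0,"rz":0,"grip":1}
  ]
}}

```text
time: 13.42
eef_pos: [0.6029, -0.0096, 0.0413]
tool_rot: [1.0, 0.025, 0.001, -0.0]
contact_force: [0.7, -0.0, -0.4]
width: 0.0001
gripper_force: 0.0
```

```bash
python3 - <<'E'
from h import *
s=manip.state(); print(s["eef_pos"],loc(s["eef_pos"]),s["contact_force"])
f=manip.grab_frame("wrist")
for n in("right_tip","right_pivot","push_end"):
    for q in manip.place_of(n,"wrist")[:1]: print(n,q["p"],q["pixel"],loc(atz(f,q["pixel"],ZZ[n])))
E
```

```text
[ 0.6029 -0.0096  0.0413] [ 32.6306 -79.1298] [ 0.6849 -0.0102 -0.3904]
right_tip 0.76 [285.9, 224.3] [ 54.7893 -63.5131]
right_pivot 0.23 [173.0, 288.3] [21.8446 -8.9654]
push_end 0.7 [374.2, 300.0] [  -4.8941 -109.9582]
```

>>> {"name": "jog_arm", "arguments": {
  "deltas": [
    {"tx":0,"ty":0.005,"tz":-0.02,"rx":0,"ry":0,"rz":0,"grip":1},
    {"tx":0,"ty":0.005,"tz":-0.07,"rx":0,"ry":0,"rz":0,"grip":1},
    {"tx":0,"ty":0.005,"tz":-0.15,"rx":0,"ry":0,"rz":0,"grip":1},
    {"tx":0,"ty":0.005,"tz":-0.25,"rx":0,"ry":0,"rz":0,"grip":1},
    {"tx":0,"ty":0.005,"tz":-0.35,"rx":0,"ry":0,"rz":0,"grip":1},
    {"tx":0,"ty":0.005,"tz":-0.35,"rx":0,"ry":0,"rz":0,"grip":1},
    {"tx":0,"ty":0.005,"tz":-0.35,"rx":0,"ry":0,"rz":0,"grip":1}
  ]
}}

```text
time: 14.2
eef_pos: [0.6042, -0.0127, 0.1496]
tool_rot: [1.0, 0.024, 0.003, 0.0]
contact_force: [-0.3, 0.7, -0.9]
width: -0.0001
gripper_force: 0.0
```

```bash
cat >> h.py <<'E'
def chk(side,c="wrist"):
    f=manip.grab_frame(c)
    for n in(side+"_tip",side+"_pivot","push_end"):
        for q in manip.place_of(n,c)[:1]: print(n,q["p"],q["pixel"],loc(atz(f,q["pixel"],ZZ[n])))
    for q in manip.regions_of(side+"_clamp",c)[:2]:
        m=q["mask"]; ys,xs=np.nonzero(m); P=np.array([loc(atz(f,(x,y),.045)) for x,y in zip(xs,ys)])
        l=cv2.fitLine(P.astype(np.float32),cv2.DIST_HUBER,0,.01,.01).ravel(); print("mask",q["p"],P.min(0),P.max(0),"dir",np.arctan2(l[1],l[0]))
    return f
E
python3 - <<'E'
from h import *
s=manip.state(); print(s["eef_pos"],loc(s["eef_pos"]))
chk("right")
V[0]-=.001
p0=arc(1,[1.79],.038,extra=.025)[0]
go([*p0[:2],.14],V[2])
E
```

```text
[ 0.6042 -0.0127  0.1496] [ 33.822  -82.2081]
right_tip 0.6 [297.0, 168.0] [ 56.0452 -64.4   ]
right_pivot 0.59 [299.5, 304.3] [-62.9223 -63.894 ]
push_end 0.91 [353.2, 228.8] [  -5.6436 -110.6325]
mask 0.7 [-58.6253 -73.3222] [ 57.5679 -46.6204] dir -0.118822604
row [-0.5245 -0.73    0.0152] rz -0.0
```

The right arm's tip and pivot are both at y ≈ -64 mm, so it lies square. Now the left arm.

>>> {"name": "jog_arm", "arguments": {
  "deltas": [
    {"tx":-0.1,"ty":-0.14,"tz":0,"rx":0,"ry":0,"rz":0,"grip":1},
    {"tx":-0.2,"ty":-0.28,"tz":0,"rx":0,"ry":0,"rz":0,"grip":1},
    {"tx":-0.3,"ty":-0.42,"tz":0,"rx":0,"ry":0,"rz":0,"grip":1},
    {"tx":-0.4,"ty":-0.55,"tz":0,"rx":0,"ry":0,"rz":0,"grip":1},
    {"tx":-0.48,"ty":-0.67,"tz":0,"rx":0,"ry":0,"rz":0,"grip":1},
    {"tx":-0.525,"ty":-0.73,"tz":0,"rx":0,"ry":0,"rz":0,"grip":1},
    {"tx":-0.525,"ty":-0.73,"tz":0,"rx":0,"ry":0,"rz":0,"grip":1},
    {"tx":-0.525,"ty":-0.73,"tz":0,"rx":0,"ry":0,"rz":0,"grip":1}
  ]
}}

```text
time: 15.12
eef_pos: [0.4448, 0.1223, 0.1449]
tool_rot: [0.999, 0.05, -0.002, -0.016]
contact_force: [0.6, 0.5, -0.3]
width: -0.0002
gripper_force: 0.0
```

```bash
python3 - <<'E'
from h import *
s=manip.state(); print(s["eef_pos"],loc(s["eef_pos"]))
f=chk("left")
V[0]-=.001
go(arc(1,[1.79],.038,extra=.025)[0],V[2])
for p in arc(1,np.linspace(1.79,0,16),.038): go(p,V[2])
E
```

```text
[0.4448 0.1223 0.1449] [-118.8      60.4252]
left_tip 0.65 [173.0, 144.4] [-85.5857 172.925 ]
left_pivot 0.96 [333.0, 120.7] [-62.3397  58.4011]
push_end 0.72 [241.4, 23.0] [ -0.0444 128.5586]
mask 0.66 [-92.3647  44.5497] [-44.5069 172.3242] dir -1.3519889
row [-0.0219 -0.2495  0.3675] rz 0.032
row [ 0.0603 -0.2635  0.3679] rz 0.032
row [ 0.0989 -0.2764  0.3683] rz 0.032
row [ 0.1378 -0.2843  0.3686] rz 0.032
row [ 0.17   -0.2885  0.3687] rz 0.032
row [ 0.2031 -0.2891  0.3687] rz 0.032
row [ 0.2369 -0.286   0.3686] rz 0.032
row [ 0.2708 -0.2789  0.3684] rz 0.032
row [ 0.3043 -0.2675  0.368 ] rz 0.032
row [ 0.337  -0.2519  0.3674] rz 0.032
row [ 0.3681 -0.2319  0.3668] rz 0.032
row [ 0.397  -0.2078  0.366 ] rz 0.032
row [ 0.4231 -0.1797  0.365 ] rz 0.032
row [ 0.4458 -0.1479  0.364 ] rz 0.032
row [ 0.4644 -0.1128  0.3628] rz 0.032
row [ 0.4784 -0.0751  0.3616] rz 0.032
row [ 0.4873 -0.0354  0.3603] rz 0.032
```

>>> {"name": "jog_arm", "arguments": {
  "deltas": [
    {"tx":-0.022,"ty":-0.12,"tz":0,"rx":0,"ry":0,"rz":0.03,"grip":1},
    {"tx":-0.022,"ty":-0.22,"tz":0,"rx":0,"ry":0,"rz":0.03,"grip":1},
    {"tx":-0.022,"ty":-0.22,"tz":0,"rx":0,"ry":0,"rz":0.03,"grip":1},
    {"tx":-0.022,"ty":-0.22,"tz":0,"rx":0,"ry":0,"rz":0.03,"grip":1},
    {"tx":-0.022,"ty":-0.22,"tz":0,"rx":0,"ry":0,"rz":0.03,"grip":1}
  ]
}}

```text
time: 15.78
eef_pos: [0.4393, 0.1347, 0.1481]
tool_rot: [0.998, 0.053, -0.003, -0.033]
contact_force: [-0.9, -0.2, -0.3]
width: -0.0
gripper_force: 0.0
```

```bash
python3 - <<'E'
from h import *
manip.grab_frame("top")
s=manip.state(); print(s["eef_pos"],loc(s["eef_pos"]),s["tool_rot"])
V[0]-=.001
go(arc(1,[1.79],.038,extra=.025)[0],V[2])
E
```

```text
[0.4392 0.1348 0.148 ] [-123.7929   73.1138] [ 0.998   0.0528 -0.0033 -0.0335]
row [ 0.0033 -0.19    0.3804] rz 0.036
```

```bash
python3 - <<'E'
from h import *
s=manip.state(); print(np.array(s["qpos"]),s["qd"],R.from_quat(s["tool_rot"]).as_matrix())
E
```

```text
[ 0.1047 -0.1322 -0.2418  1.4642  0.0673  3.1406] [-0.002  -0.0055 -0.0044  0.0021 -0.0004  0.0004] [[ 0.9944  0.1051 -0.0101]
 [ 0.1055 -0.9922  0.0666]
 [-0.003  -0.0673 -0.9977]]
```

>>> {"name": "jog_arm", "arguments": {
  "deltas": [
    {"tx":0,"ty":0,"tz":0,"rx":0,"ry":0,"rz":-0.08,"grip":1},
    {"tx":0,"ty":0,"tz":0,"rx":0,"ry":0,"rz":-0.16,"grip":1},
    {"tx":0,"ty":0,"tz":0,"rx":0,"ry":0,"rz":-0.24,"grip":1},
    {"tx":0,"ty":0,"tz":0,"rx":0,"ry":0,"rz":-0.32,"grip":1},
    {"tx":0,"ty":0,"tz":0,"rx":0,"ry":0,"rz":-0.32,"grip":1},
    {"tx":0,"ty":0,"tz":0,"rx":0,"ry":0,"rz":-0.32,"grip":1}
  ]
}}

```text
time: 16.33
eef_pos: [0.4389, 0.1346, 0.148]
tool_rot: [0.954, 0.298, 0.005, -0.033]
contact_force: [0.3, -0.4, -0.4]
width: 0.0001
gripper_force: 0.0
```

```bash
cat >> h.py <<'E'
def go6(p,yaw):
    s=manip.state(); A=R.from_quat(s["tool_rot"]); B=R.from_matrix([[np.cos(yaw),np.sin(yaw),0],[np.sin(yaw),-np.cos(yaw),0],[0,0,-1]])
    print("t",A.inv().apply(np.array(p)-s["eef_pos"])/.3,"r",(A.inv()*B).as_rotvec()/(np.pi/2))
E
python3 - <<'E'
from h import *
s=manip.state(); print(s["eef_pos"],s["qpos"])
V[0]-=.001
p=arc(1,[1.79],.148,extra=.025)[0]; print(p); go6(p,.6)
E
```

```text
[0.4389 0.1346 0.148 ] [ 0.1045 -0.1328 -0.2425  1.4644  0.0673  2.641 ]
[0.433 0.199 0.148]
t [ 0.1059 -0.1871  0.0145] r [-0.0387 -0.0186  0.0032]
```

>>> {"name": "jog_arm", "arguments": {
  "deltas": [
    {"tx":0.05,"ty":-0.09,"tz":0.007,"rx":-0.039,"ry":-0.019,"rz":0,"grip":1},
    {"tx":0.106,"ty":-0.187,"tz":0.014,"rx":-0.039,"ry":-0.019,"rz":0,"grip":1},
    {"tx":0.106,"ty":-0.187,"tz":0.014,"rx":-0.039,"ry":-0.019,"rz":0,"grip":1},
    {"tx":0.106,"ty":-0.187,"tz":0.014,"rx":-0.039,"ry":-0.019,"rz":0,"grip":1},
    {"tx":0.106,"ty":-0.187,"tz":0.014,"rx":-0.039,"ry":-0.019,"rz":0,"grip":1}
  ]
}}

```text
time: 16.75
eef_pos: [0.4327, 0.1989, 0.1481]
tool_rot: [0.954, 0.299, -0.0, 0.001]
contact_force: [-0.9, -1.0, 0.2]
width: -0.0002
gripper_force: 0.0
```

```bash
python3 - <<'E'
from h import *
V[0]-=.001
s=manip.state(); print(s["eef_pos"],s["qpos"],loc(s["eef_pos"]))
f=chk("left")
go6(arc(1,[1.79],.038,extra=.025)[0],.6)
E
```

```text
[0.4327 0.1989 0.1481] [ 0.2907 -0.0814 -0.1937  1.4589 -0.0011  2.8251] [-126.1669  137.4548]
left_tip 0.72 [308.7, 126.6] [-86.7421 172.4424]
left_pivot 0.95 [458.7, 179.5] [-60.6347  56.9856]
mask 0.62 [-91.5504  43.4571] [-44.2563 173.3536] dir -1.3549744
mask 0.61 [-17.5816 -87.1136] [  7.8959 131.8776] dir 1.5505553
t [ 0.0019 -0.0022  0.3674] r [0.0004 0.0001 0.0039]
```

>>> {"name": "jog_arm", "arguments": {
  "deltas": [
    {"tx":0,"ty":0,"tz":0.12,"rx":0,"ry":0,"rz":0,"grip":1},
    {"tx":0,"ty":0,"tz":0.24,"rx":0,"ry":0,"rz":0,"grip":1},
    {"tx":0,"ty":0,"tz":0.34,"rx":0,"ry":0,"rz":0,"grip":1},
    {"tx":0,"ty":0,"tz":0.367,"rx":0,"ry":0,"rz":0,"grip":1},
    {"tx":0,"ty":0,"tz":0.367,"rx":0,"ry":0,"rz":0,"grip":1},
    {"tx":0,"ty":0,"tz":0.367,"rx":0,"ry":0,"rz":0,"grip":1}
  ]
}}

```text
time: 17.5
eef_pos: [0.4331, 0.1987, 0.0388]
tool_rot: [0.954, 0.299, 0.0, 0.0]
contact_force: [1.1, -0.3, 1.1]
width: -0.0001
gripper_force: 0.0
```

```bash
python3 - <<'E'
from h import *
V[0]-=.001
s=manip.state(); print(s["eef_pos"],s["contact_force"])
for p in arc(1,np.linspace(1.79,0,17),.038,hx=.0125,hy=.0145): go(p)
E
```

```text
[0.4331 0.1987 0.0388] [ 1.0565 -0.2576  1.0666]
row [0.0727 0.0245 0.0027] rz 0
row [0.1112 0.031  0.0027] rz 0
row [0.1487 0.0423 0.0027] rz 0
row [0.1767 0.052  0.0027] rz 0
row [0.2043 0.0648 0.0027] rz 0
row [0.231  0.0807 0.0027] rz 0
row [0.2565 0.0999 0.0027] rz 0
row [0.2803 0.1222 0.0027] rz 0
row [0.302  0.1477 0.0028] rz 0
row [0.321  0.1762 0.0028] rz 0
row [0.337  0.2074 0.0028] rz 0
row [0.3494 0.241  0.0028] rz 0
row [0.3577 0.2765 0.0028] rz 0
row [0.3618 0.3135 0.0029] rz 0
row [0.3612 0.3513 0.0029] rz 0
row [0.3558 0.3893 0.0029] rz 0
row [0.3454 0.4269 0.0029] rz 0
```

>>> {"name": "jog_arm", "arguments": {
  "deltas": [
    {"tx":0.04,"ty":0.015,"tz":0,"rx":0,"ry":0,"rz":0,"grip":1},
    {"tx":0.073,"ty":0.025,"tz":0,"rx":0,"ry":0,"rz":0,"grip":1},
    {"tx":0.111,"ty":0.031,"tz":0,"rx":0,"ry":0,"rz":0,"grip":1},
    {"tx":0.149,"ty":0.042,"tz":0,"rx":0,"ry":0,"rz":0,"grip":1},
    {"tx":0.177,"ty":0.052,"tz":0,"rx":0,"ry":0,"rz":0,"grip":1},
    {"tx":0.204,"ty":0.065,"tz":0,"rx":0,"ry":0,"rz":0,"grip":1},
    {"tx":0.231,"ty":0.081,"tz":0,"rx":0,"ry":0,"rz":0,"grip":1},
    {"tx":0.257,"ty":0.1,"tz":0,"rx":0,"ry":0,"rz":0,"grip":1},
    {"tx":0.28,"ty":0.122,"tz":0,"rx":0,"ry":0,"rz":0,"grip":1},
    {"tx":0.302,"ty":0.148,"tz":0,"rx":0,"ry":0,"rz":0,"grip":1},
    {"tx":0.321,"ty":0.176,"tz":0,"rx":0,"ry":0,"rz":0,"grip":1},
    {"tx":0.337,"ty":0.207,"tz":0,"rx":0,"ry":0,"rz":0,"grip":1},
    {"tx":0.349,"ty":0.241,"tz":0,"rx":0,"ry":0,"rz":0,"grip":1},
    {"tx":0.358,"ty":0.277,"tz":0,"rx":0,"ry":0,"rz":0,"grip":1},
    {"tx":0.362,"ty":0.314,"tz":0,"rx":0,"ry":0,"rz":0,"grip":1},
    {"tx":0.361,"ty":0.351,"tz":0,"rx":0,"ry":0,"rz":0,"grip":1},
    {"tx":0.357,"ty":0.38,"tz":0,"rx":0,"ry":0,"rz":0,"grip":1},
    {"tx":0.353,"ty":0.4,"tz":0,"rx":0,"ry":0,"rz":0,"grip":1},
    {"tx":0.353,"ty":0.4,"tz":0,"rx":0,"ry":0,"rz":0,"grip":1}
  ]
}}

```text
time: 19.08
eef_pos: [0.589, 0.1591, 0.0384]
tool_rot: [0.954, 0.298, 0.0, 0.001]
contact_force: [-1.2, -0.4, 2.7]
width: -0.0002
gripper_force: 2.1
```

```bash
python3 - <<'E'
from h import *
V[0]-=.001
s=manip.state(); print(s["eef_pos"],loc(s["eef_pos"]),s["contact_force"])
f=chk("left"); save(f,"w7.png")
go(w((.03,.082),.038)); go(w((.03,.079),.038))
E
```

```text
[0.589  0.1591 0.0384] [28.0295 90.0397] [-1.1897 -0.4139  2.6638]
left_tip 0.72 [382.1, 242.7] [54.6581 74.889 ]
left_pivot 0.47 [609.5, 371.6] [ 56.502  -65.8911]
mask 0.7 [-26.6941  55.3395] [61.3395 88.4764] dir 0.21279491
row [-0.0107  0.0307  0.0012] rz 0
row [-0.016   0.0392  0.0012] rz 0
```

View pics/w7.png

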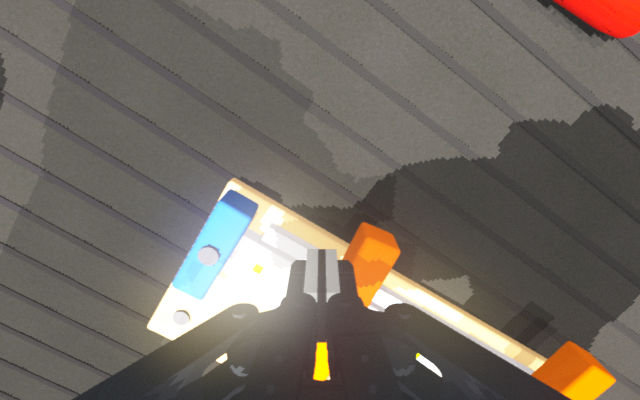

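The left arm's tip is at (378,240), about 0.14 rad short of square. The right arm's tip at (580,370) is still across the profile. I'll push about 11 mm more along jig -y, then lift straight up.

>>> {"name": "jog_arm", "arguments": {
  "deltas": [
    {"tx":-0.006,"ty":0.015,"tz":0,"rx":0,"ry":0,"rz":0,"grip":1},
    {"tx":-0.012,"ty":0.03,"tz":0,"rx":0,"ry":0,"rz":0,"grip":1},
    {"tx":-0.017,"ty":0.04,"tz":0,"rx":0,"ry":0,"rz":0,"grip":1},
    {"tx":-0.017,"ty":0.04,"tz":0,"rx":0,"ry":0,"rz":0,"grip":1},
    {"tx":-0.017,"ty":0.04,"tz":0,"rx":0,"ry":0,"rz":0,"grip":1},
    {"tx":-0.015,"ty":0.036,"tz":-0.02,"rx":0,"ry":0,"rz":0,"grip":1},
    {"tx":-0.015,"ty":0.036,"tz":-0.07,"rx":0,"ry":0,"rz":0,"grip":1},
    {"tx":-0.015,"ty":0.036,"tz":-0.15,"rx":0,"ry":0,"rz":0,"grip":1},
    {"tx":-0.015,"ty":0.036,"tz":-0.27,"rx":0,"ry":0,"rz":0,"grip":1},
    {"tx":-0.015,"ty":0.036,"tz":-0.4,"rx":0,"ry":0,"rz":0,"grip":1},
    {"tx":-0.015,"ty":0.036,"tz":-0.5,"rx":0,"ry":0,"rz":0,"grip":1},
    {"tx":-0.015,"ty":0.036,"tz":-0.5,"rx":0,"ry":0,"rz":0,"grip":1}
  ]
}}

```text
time: 20.33
eef_pos: [0.5942, 0.1498, 0.1969]
tool_rot: [0.954, 0.299, 0.006, 0.002]
contact_force: [0.2, 0.4, 0.8]
width: -0.0002
gripper_force: 0.0
```

```bash
python3 - <<'E'
from h import *
V[0]-=.001
s=manip.state(); print(s["eef_pos"],loc(s["eef_pos"]),s["contact_force"])
chk("left"); chk("right")
go6([.42,.06,.3],.6)
E
```

```text
[0.5942 0.1498 0.1969] [32.7556 80.4649] [0.2385 0.3664 0.8464]
left_tip 0.81 [354.7, 173.2] [54.9899 57.861 ]
left_pivot 0.91 [291.4, 271.0] [-59.5252  55.7846]
push_end 0.59 [453.1, 289.8] [  -1.7095 -113.6894]
mask 0.83 [-74.0931  49.7851] [58.8016 76.6241] dir -0.040293284
right_tip 0.62 [475.2, 236.1] [ 58.7406 -66.1176]
push_end 0.73 [457.9, 289.8] [  -3.4287 -110.92  ]
mask 0.6 [-53.5008 -72.7353] [ 57.6532 -35.8276] dir -0.08815631
t [-0.6363 -0.0791 -0.376 ] r [-0.0004  0.0016  0.0051]
```

Both arms read square: left is about +0.02 rad, right about -0.03. I'll draw the hand clear and check from higher up.

>>> {"name": "jog_arm", "arguments": {
  "deltas": [
    {"tx":0,"ty":0,"tz":-0.12,"rx":0,"ry":0,"rz":0,"grip":1},
    {"tx":-0.1,"ty":0,"tz":-0.24,"rx":0,"ry":0,"rz":0,"grip":1},
    {"tx":-0.2,"ty":-0.02,"tz":-0.3,"rx":0,"ry":0,"rz":0,"grip":1},
    {"tx":-0.3,"ty":-0.03,"tz":-0.37,"rx":0,"ry":0,"rz":0,"grip":1},
    {"tx":-0.4,"ty":-0.05,"tz":-0.37,"rx":0,"ry":0,"rz":0,"grip":1},
    {"tx":-0.4,"ty":-0.05,"tz":-0.37,"rx":0,"ry":0,"rz":0,"grip":1},
    {"tx":-0.4,"ty":-0.05,"tz":-0.37,"rx":0,"ry":0,"rz":0,"grip":1},
    {"tx":-0.4,"ty":-0.05,"tz":-0.37,"rx":0,"ry":0,"rz":0,"grip":1}
  ]
}}

```text
time: 21.5
eef_pos: [0.484, 0.0935, 0.2988]
tool_rot: [0.954, 0.299, 0.0, 0.0]
contact_force: [-0.7, 0.4, -0.0]
width: 0.0001
gripper_force: 0.0
```

```bash
python3 - <<'E'
from h import *
V[0]-=.001
s=manip.state(); print(s["eef_pos"],s["contact_force"],s["time"])
f=chk("left"); chk("right"); save(f,"w8.png")
for n in("stop_end","stop_face"):
    for q in manip.place_of(n,"wrist")[:1]: print(n,q["p"],loc(atz(f,q["pixel"],.016)))
E
```

```text
[0.484  0.0935 0.2988] [-0.6844  0.4169 -0.041 ] 21.5
left_tip 0.67 [363.9, 32.7] [55.4436 61.0922]
left_pivot 0.78 [307.3, 129.8] [-62.7949  59.082 ]
push_end 0.8 [447.3, 158.6] [  -3.3889 -111.0098]
mask 0.79 [-74.0723  44.177 ] [56.2847 74.1839] dir -0.0021329408
right_tip 0.64 [457.5, 94.0] [ 59.2764 -61.6531]
right_pivot 0.95 [398.4, 181.3] [-57.1021 -65.6596]
push_end 0.96 [447.8, 157.0] [  -1.5836 -109.8169]
mask 0.79 [-73.7373 -76.4133] [ 54.7106 -41.5213] dir -0.024361854
mask 0.39 [-74.2011  43.7853] [56.2121 74.1864] dir -0.0021002714
stop_end 0.61 [  3.6107 126.674 ]
stop_face 0.74 [  1.0952 127.7232]
```

View pics/w8.png

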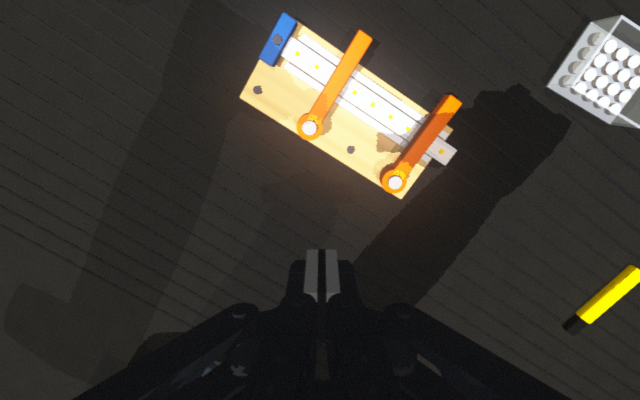

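The picture shows both arms square across the profile, with tips at (363,38) and (453,100). The profile's end sits against the blue stop at (286,48), and the hand is clear.

```bash
python3 -c "
from plant import manip
print(manip.hand_in())"
```

```text
the job is handed in; nothing more can be done
None
```

The profile is home against the stop, both swing arms are square across it to within about 0.03 rad by camera, the hand is clear, and the job is handed in (no verdict was returned).

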